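# Run a fingertip along the snap tabs of a glass specimen holder

### The job

Secure the glass disc in its holder: with closed fingertips, run gently along the curved row of five orange tabs, starting at the green cap's end and finishing at the red cap's end, so that each tab in turn is pushed down flush with the grey rim. Do not touch the glass, pick up nothing, leave the two caps and everything else where they are, and finish clear of everything.

Things in the scene. Friction and masses are not known exactly. Their poses are not given: they have to be found in the camera images.
- holder: Fixed white square stage plate, 240 x 240 x 25 mm, with a glass disc in the middle and a grey curved double rim round one side. Origin: centre of its underside; z up; x points to the middle tab. Rim: flat top 45 mm above the bench, radius 66 to 94 mm about z, from -80 to 80 degrees (0 = x, + towards y), with a 14 mm groove (radius 73 to 87 mm) for the tabs, too narrow for closed fingertips to sink in.
- glass: Green glass disc with fine bars, diameter 104 mm, its top 30 mm above the bench, concentric with the holder and inside a dark rim (outer radius 60 mm, 33 mm high). Fragile: not to be touched. Origin: centre of its underside.
- tab0_top (a point): Crest of orange tab 0 (moves with it), at radius 80 mm, -60 degrees about the holder's z (0 = its x, + towards y). Tab: 12 mm wide, 28 mm long along the row, 6 mm flat crest, ramps falling 5.5 mm over 11 mm to both ends, so a fingertip sliding along the row pushes it down. Crest raised: 51 mm above the bench; home: 45 mm, flush with the rim. Crests are 41 mm apart.
- tab0 (a joint): How far tab 0 has been pressed down, m: 0 fully raised, 0.006 home and flush. It is held by friction of about 2.5 N and stays where it is left; no spring. Starts at 0 to 0.001.
- tab1_top (a point): Crest of orange tab 1 (moves with it), at radius 80 mm, -30 degrees about the holder's z (0 = its x, + towards y). Tab: 12 mm wide, 28 mm long along the row, 6 mm flat crest, ramps falling 5.5 mm over 11 mm to both ends, so a fingertip sliding along the row pushes it down. Crest raised: 51 mm above the bench; home: 45 mm, flush with the rim. Crests are 41 mm apart.
- tab1 (a joint): How far tab 1 has been pressed down, m: 0 fully raised, 0.006 home and flush. It is held by friction of about 2.5 N and stays where it is left; no spring. Starts at 0 to 0.001.
- tab2_top (a point): Crest of orange tab 2 (moves with it), at radius 80 mm, 0 degrees about the holder's z (0 = its x, + towards y). Tab: 12 mm wide, 28 mm long along the row, 6 mm flat crest, ramps falling 5.5 mm over 11 mm to both ends, so a fingertip sliding along the row pushes it down. Crest raised: 51 mm above the bench; home: 45 mm, flush with the rim. Crests are 41 mm apart.
- tab2 (a joint): How far tab 2 has been pressed down, m: 0 fully raised, 0.006 home and flush. It is held by friction of about 2.5 N and stays where it is left; no spring. Starts at 0 to 0.001.
- tab3_top (a point): Crest of orange tab 3 (moves with it), at radius 80 mm, 30 degrees about the holder's z (0 = its x, + towards y). Tab: 12 mm wide, 28 mm long along the row, 6 mm flat crest, ramps falling 5.5 mm over 11 mm to both ends, so a fingertip sliding along the row pushes it down. Crest raised: 51 mm above the bench; home: 45 mm, flush with the rim. Crests are 41 mm apart.
- tab3 (a joint): How far tab 3 has been pressed down, m: 0 fully raised, 0.006 home and flush. It is held by friction of about 2.5 N and stays where it is left; no spring. Starts at 0 to 0.001.
- tab4_top (a point): Crest of orange tab 4 (moves with it), at radius 80 mm, 60 degrees about the holder's z (0 = its x, + towards y). Tab: 12 mm wide, 28 mm long along the row, 6 mm flat crest, ramps falling 5.5 mm over 11 mm to both ends, so a fingertip sliding along the row pushes it down. Crest raised: 51 mm above the bench; home: 45 mm, flush with the rim. Crests are 41 mm apart.
- tab4 (a joint): How far tab 4 has been pressed down, m: 0 fully raised, 0.006 home and flush. It is held by friction of about 2.5 N and stays where it is left; no spring. Starts at 0 to 0.001.
- green_cap_center (a point): Centre (8 mm up) of the loose green cap that marks the start of the row: round, 22 mm across, 16 mm high, standing on the white plate just past one end of the row, at radius 80 mm, 95 degrees to one side of the holder's x. The two caps may be either way round.
- red_cap_center (a point): Centre (8 mm up) of the loose red cap that marks the finish of the row: round, 22 mm across, 16 mm high, standing on the white plate just past one end of the row, at radius 80 mm, 95 degrees to one side of the holder's x. The two caps may be either way round.
- loupe: Bystander: black eye loupe, 34 mm diameter, 36 mm high, standing on the white plate near its edge on the side away from the tabs, 90 to 98 mm from the disc's centre towards the holder's -x. Origin: centre of its underside.
- jar: Bystander: closed jar, 60 mm diameter, 85 mm high, on the bench to the robot's left. Origin: centre of its underside.
- dish: Bystander: white dish, 90 mm diameter, 20 mm high, on the bench to the robot's right. Origin: centre of its underside.
- driver: Bystander: screwdriver, 160 mm long, lying on the bench to the robot's right.
- slide_box: Bystander: blue box 85 x 55 x 30 mm, on the bench to the robot's left. Origin: centre of its underside.

How it is judged:
By the outcome, as a careful person would: the job done as asked, in the order asked, and still so for the second after the job is handed in, with the robot touching nothing.
It also fails if it takes over 48 s, if anything falls off the work surface, if the arm or the gripper's body presses on something with over 40 N, if the wrist force passes 120 N, or if a joint passes its speed limit or range.

### The arm

A 6-joint arm with a two-finger parallel gripper is mounted at the origin on the work surface. World frame = base frame: x ahead of the robot, y to its left, z up, the work surface at z = 0. Lengths are in mm, angles in rad, forces in N, time in s.
With the tool pointing down it reaches from about 275 to 750 mm from the base axis. Payload 10.2 kg.
Tool frame: the origin (TCP) lies midway between the tips of the shut fingers; the grasp point (between the pads) lies ctrl.tcp_to_grasp behind it (ctrl.tcp_to_grasp is the distance from the TCP to the grasp point, in mm); z points along the fingers, x is the direction in which the jaws open and shut, and the axes are right-handed (so a half turn about z gives the same grasp; the last joint's range is limited). The gripper opens to 85 mm and grips with 20 to 120 N. Pads are 22 mm wide; open, the fingers measure 114 mm over their backs; the gripper's body (76 mm by 85 mm) begins 54 mm behind the grasp point. The pads swing forward as they close: fully open they stand 13 mm farther back than shut.
Start: joints at [1.09, 0.313, 1.498, -0, 1.331, -0.223], TCP at [133.863, 507.653, 231.294] pointing down, gripper open.
Joint ranges: [-2.94, 2.94], [-0.97, 2.17], [0.19, 2.56], [-1.23, 4.37], [0.02, 3.11], [-2.88, 2.88]. Speed limits (rad/s): [2.39, 2.39, 3.01, 3.14, 3.14, 3.14].

### API

Orientations are given as a unit quaternion [w, x, y, z].
In Python, from rig import ctrl gives the robot as it stands.
- The arm moves only by the tool send_rows, never from a script. Its argument "series" is a list that holds one entry, the list of rows, each a list of 5 numbers: the shift along the tool's x, y, z in m, then the turn about the tool's z in rad, then the closure, from 0 (fully open) to 1 (shut). A call has 1 to 10 rows; each row shifts and turns the commanded pose from where the row before left it, along the tool's axes as they then stand; what a row does not reach is not made up. A row lasts 1/10 s, in which the tool goes at most 50 mm and 8.59 degrees, less where a joint would pass 70% of its speed; a pose out of reach is approached as far as the arm can. A call with a gripper value outside its range is refused whole. The fingers move at their own pace and stop on an object; "force" is the grip in N (left out, the last holds). Time passes only in rows, so rows that do not move let the fingers close. It gives the time, the measured TCP pose, the force and the opening at its end, in the units of the state.
- ctrl.sense(): the state, without advancing time (a new reading comes with each control period).
- ctrl.capture(name): name is "scene" or "side" or "wrist"; returns the picture (384x512x3 uint8, blue, green, red); there is no depth.
- ctrl.camera_model(name): a dict with "fovy" (degrees; the focal length in pixels is half the picture's height over the tangent of half this angle, whatever the lens; pixels are square), "cx", "cy" (the principal point, pixels), "dist" ([k1, k2, p1, p2, k3] as OpenCV has them; the pictures are not rectified), "rvec" (rotation vector, rad) and "tvec" (3), from world to camera coordinates, as OpenCV has them. Camera axes: x right, y down, z forward; pixel columns grow to the right and rows downward; lengths in mm; the calibration is good to about 2 mm. A picture is of the moment at which its call begins: read the wrist's pose just before it. camera_model takes no time and is no camera call; for the wrist camera it gives the pose at the moment of the call.
- ctrl.finish_job(): hands the job in, once; it reports no verdict.
Trained networks look in the newest picture that a camera, given by its name, has taken for a name from the list of things; names that differ only in an ending like _2 or _b are one class to them, and where a whole thing is asked for, a point or a joint stands for the part that bears it (a point fixed in the world has none). Each returns a list of dicts, best first, with "p" (0 to 1); they miss things now and then, are a little off and sometimes report something else, mostly with a low value. They report only what shows in the picture. A call takes as long as a camera call.
- ctrl.recognise(camera, label): "box" ([left, top, right, bottom] in pixels, round what is visible of it).
The state is a dict: "time_s": time; "joints": joint angles; "dq": joint speeds; "tau": joint torques, N m; "eef_pos": TCP position; "ee_rot": TCP orientation; "force": force on the tool from outside, world axes, zero at the start; "wrist_torque": the same for the moment, N m; "grip_width": opening from 0.0 (shut) to 1.0 (fully open).
Only numpy, scipy, OpenCV 4.12 (cv2) and the standard library are available. Lean on these libraries where they do the work, as an engineer would, in place of code of your own. Each camera call takes 0.05 s, during which the arm holds its last target. There are 200 camera calls.

## Working session

There is one attempt and no reset: what is moved stays moved. The work goes in short steps, Python scripts to look and compute and a tool call to move; the robot and the scene stay as the last step left them, time stands still between calls to the robot, and variables do not carry over. Pictures are saved under pics/ and viewed, on a budget of 10 in all, crops included, one or two more only if the job needs it, and the job is handed in when it is done.

Besides the shell and the picture viewer there is one more tool, called after ">>>" by a JSON object that holds its "op" and its "data", one argument or row to a line. send_rows: Moves the arm, as the interface text tells. Its arguments: {"type":"object","properties":{"series":{"type":"array"},"force":{"type":"number"}},"required":["series"]}

```bash
mkdir -p pics; ls
cat > h.py <<'E'
import numpy as np, cv2
from rig import ctrl
def cam(n):
    m=ctrl.camera_model(n); f=192/np.tan(np.radians(m["fovy"])/2)
    K=np.array([[f,0,m["cx"]],[0,f,m["cy"]],[0,0,1.]])
    return K,np.array(m["dist"],float),np.array(m["rvec"],float).reshape(3),np.array(m["tvec"],float).reshape(3)
def back(c,uv,z):
    K,d,r,t=c; p=cv2.undistortPoints(np.array(uv,float).reshape(-1,1,2),K,d).reshape(-1,2)
    R=cv2.Rodrigues(r)[0]; o=-R.T@t; v=np.c_[p,np.ones(len(p))]@R
    return o+v*((z-o[2])/v[:,2])[:,None]
def proj(c,P):
    K,d,r,t=c; return cv2.projectPoints(np.array(P,float).reshape(-1,1,3),r,t,K,d)[0].reshape(-1,2)
E
python3 - <<'E'
from h import *
print(ctrl.sense(), ctrl.tcp_to_grasp)
ims=[]
for n in ("scene","side"):
    im=ctrl.capture(n); cv2.imwrite(f"pics/{n}0.png",im); c=cam(n)
    for l in ["holder","glass","green_cap_center","red_cap_center","tab0_top","tab2_top","loupe","jar"]:
        for b in ctrl.recognise(n,l)[:5]: print(n,l,round(b["p"],2),np.round(b["box"]))
E
```

```text
pics
{'time_s': 0.0, 'joints': array([ 1.08961996e+00,  3.13470861e-01,  1.49845911e+00, -1.72390622e-05,
        1.33099185e+00, -2.23408897e-01]), 'dq': array([ 8.23744593e-04, -5.57819704e-04,  4.13609014e-05, -5.56878293e-04,
       -1.15629775e-04,  7.77236430e-04]), 'tau': array([-1.51925226e-03, -4.12257564e+01, -2.59745014e+01, -2.68442973e-04,
        4.02623453e-03,  1.09878954e-06]), 'eef_pos': array([133.72966871, 507.4097343 , 230.71611133]), 'ee_rot': array([ 2.86516896e-04,  7.92123064e-01,  6.10361049e-01, -5.99703075e-04]), 'force': array([0.16173224, 0.07574386, 0.35488099]), 'wrist_torque': array([-0.01090715,  0.03852848, -0.04820867]), 'grip_width': 1.001331265780334} 18.700000000000003
scene holder 0.96 [230. 160. 350. 236.]
scene glass 0.73 [269. 178. 307. 199.]
scene glass 0.43 [230. 164. 348. 235.]
scene red_cap_center 0.52 [302. 176. 312. 181.]
scene red_cap_center 0.36 [272. 179. 306. 198.]
scene tab0_top 0.42 [282. 197. 287. 200.]
scene tab2_top 0.55 [231. 162. 348. 234.]
scene jar 0.8 [323. 123. 343. 147.]
side holder 0.69 [186. 193. 308. 267.]
side glass 0.65 [229. 209. 269. 231.]
side green_cap_center 0.37 [258. 196. 266. 208.]
side red_cap_center 0.44 [239. 232. 248. 238.]
side tab0_top 0.38 [238. 194. 252. 196.]
side tab2_top 0.38 [218. 205. 223. 212.]
side loupe 0.68 [287. 203. 299. 218.]
side loupe 0.55 [185. 190. 308. 263.]
side loupe 0.53 [230. 210. 274. 230.]
side jar 0.94 [231. 288. 268. 348.]
```

Run:
```python
from h import *
a=cv2.imread("pics/scene0.png")[145:250,215:365]; b=cv2.imread("pics/side0.png")[180:280,175:320]
f=lambda i:cv2.resize(i,None,fx=5,fy=5,interpolation=cv2.INTER_CUBIC)
a=cv2.resize(a,(760,530),interpolation=cv2.INTER_CUBIC);cv2.imwrite("pics/sc.png",a)
cv2.imwrite("pics/si.png",f(b))
for n,g,gb in (("scene",[[288,188]],0),("side",[[249,220]],0)):
    print(n,back(cam(n),g,30))
```

```text
scene [[527.34424984  75.35002209  30.        ]]
side [[526.49879403  92.46303473  30.        ]]
```

View pics/sc.png

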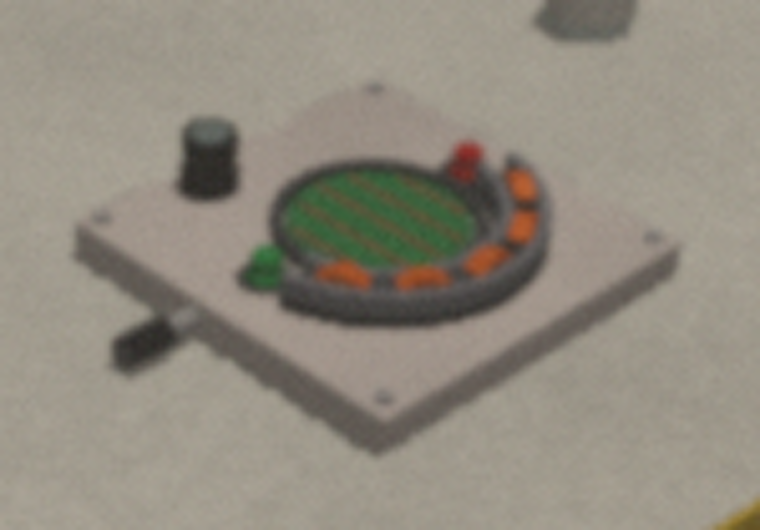

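View pics/si.png

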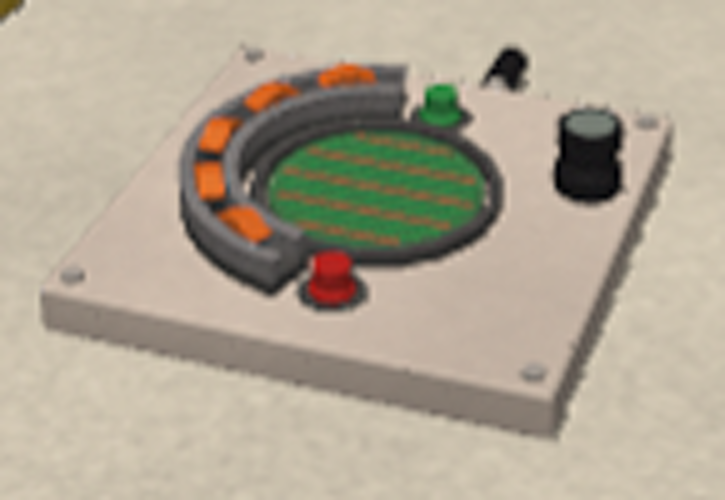

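```bash
cat > fit0.py <<'E'
from h import *
from scipy.optimize import least_squares
S=lambda p:np.array([215,145])+np.array(p)/[760/150,530/105]
D=lambda p:np.array([175,180])+np.array(p)/5.
obs={"scene":dict(g=S((265,268)),r=S((467,162)),c=S((378,220)),t=[S((343,276)),S((422,278)),S((486,260)),S((522,226)),S((522,187))]),
"side":dict(g=D((441,103)),r=D((333,275)),c=D((379,185)),t=[D((346,76)),D((270,95)),D((218,132)),D((210,181)),D((245,222))])}
C={n:cam(n) for n in obs}
for n in obs: print(n,np.round(back(C[n],[obs[n]['g'],obs[n]['r']],33),1),np.round(back(C[n],obs[n]['t'],50),1))
def model(p,s):
    x,y,a=p; f=lambda r,th,z:[x+r*np.cos(a+s*np.radians(th)),y+r*np.sin(a+s*np.radians(th)),z]
    return [f(80,-95,33),f(80,95,33),f(0,0,30)]+[f(80,q,49.5) for q in (-60,-30,0,30,60)]
for s in (1,-1):
  best=min((least_squares(lambda p:np.concatenate([(proj(C[n],model(p,s))-np.array([obs[n]['g'],obs[n]['r'],obs[n]['c']]+obs[n]['t'])).ravel() for n in obs]),[527,80,a0],loss='soft_l1') for a0 in (0,1.5,3,4.5)),key=lambda q:q.cost)
  print(s,best.x,best.cost)
E
python3 fit0.py
```

```text
scene [[532.5  -5.   33. ]
 [522.7 154.6  33. ]] [[581.1   6.   50. ]
 [607.7  37.1  50. ]
 [616.5  75.   50. ]
 [605.5 113.   50. ]
 [578.3 140.7  50. ]]
side [[525.8   0.7  33. ]
 [516.6 158.5  33. ]] [[569.5  20.9  50. ]
 [596.9  52.5  50. ]
 [605.1  93.7  50. ]
 [589.2 133.8  50. ]
 [559.6 158.   50. ]]
1 [529.34701608  79.00260027   6.34846667] 17.22461765888272
-1 [594.61578154  15.3656384    1.55477446] 347.6856060815361
```

>>> {"op": "send_rows", "data": {
  "series": [
    [[0, 0, 0, -0.129, 1], [0, 0, 0, -0.129, 1], [-0.03, 0.027, 0, 0, 1], [-0.03, 0.027, 0, 0, 1], [-0.03, 0.027, 0, 0, 1], [-0.03, 0.027, 0, 0, 1], [-0.03, 0.027, 0, 0, 1], [-0.03, 0.027, 0, 0, 1], [-0.03, 0.027, 0, 0, 1], [-0.03, 0.027, 0, 0, 1]]
  ],
  "force": 30
}}

```text
time_s: 1.9
eef_pos: [350.8, 266.3, 231.5]
ee_rot: [0.0, 0.707, 0.707, 0.0]
force: [-0.0, 0.2, -0.2]
grip_width: -0.002
```

>>> {"op": "send_rows", "data": {
  "series": [
    [[-0.03, 0.027, 0, 0, 1], [-0.03, 0.027, 0, 0, 1], [-0.03, 0.027, 0, 0, 1], [-0.03, 0.027, 0, 0, 1], [-0.03, 0.027, 0, 0, 1], [-0.03, 0.027, 0, 0, 1], [0, 0, 0, 0, 1], [0, 0, 0, 0, 1], [0, 0, 0, 0, 1]]
  ]
}}

```text
time_s: 2.8
eef_pos: [511.5, 88.4, 231.3]
ee_rot: [-0.0, 0.707, 0.707, -0.0]
force: [-0.4, -1.2, -0.3]
grip_width: 0.002
```

Run:
```python
from h import *
from fit0 import model
s=ctrl.sense(); print(s["time_s"],s["eef_pos"],s["ee_rot"],s["joints"],s["grip_width"])
c=cam("wrist"); im=ctrl.capture("wrist"); cv2.imwrite("pics/w1.png",im); np.savez("w1.npz",K=c[0],d=c[1],r=c[2],t=c[3])
print(np.round(proj(c,model([529.3,79,0.065],1)),0).tolist(), -cv2.Rodrigues(c[2])[0].T@c[3])
for l in ["green_cap_center","red_cap_center","glass","tab2_top"]:
    for b in ctrl.recognise("wrist",l)[:5]: print(l,round(b["p"],2),np.round(b["box"]))
```

```text
scene [[532.5  -5.   33. ]
 [522.7 154.6  33. ]] [[581.1   6.   50. ]
 [607.7  37.1  50. ]
 [616.5  75.   50. ]
 [605.5 113.   50. ]
 [578.3 140.7  50. ]]
side [[525.8   0.7  33. ]
 [516.6 158.5  33. ]] [[569.5  20.9  50. ]
 [596.9  52.5  50. ]
 [605.1  93.7  50. ]
 [589.2 133.8  50. ]
 [559.6 158.   50. ]]
1 [529.34701608  79.00260027   6.34846667] 17.22461765888272
-1 [594.61578154  15.3656384    1.55477446] 347.6856060815361
2.8 [511.46061927  88.36907594 231.33045656] [-1.40205642e-04  7.06788933e-01  7.07424472e-01 -1.29477082e-05] [-5.49826166e-02  2.99815128e-01  1.51528802e+00  1.72815784e-04
  1.32671574e+00 -1.62671951e+00] 0.0017667017730570187
[[179.0, 177.0], [308.0, 169.0], [244.0, 177.0], [190.0, 216.0], [216.0, 236.0], [248.0, 242.0], [279.0, 232.0], [302.0, 210.0]] [429.62282321  88.02568889 373.63239525]
green_cap_center 0.65 [169. 168. 189. 186.]
red_cap_center 0.51 [300. 157. 315. 176.]
glass 0.91 [201. 134. 287. 214.]
glass 0.24 [108.  73. 342. 261.]
tab2_top 0.6 [181. 205. 196. 226.]
tab2_top 0.37 [204. 223. 227. 240.]
```

View pics/w1.png

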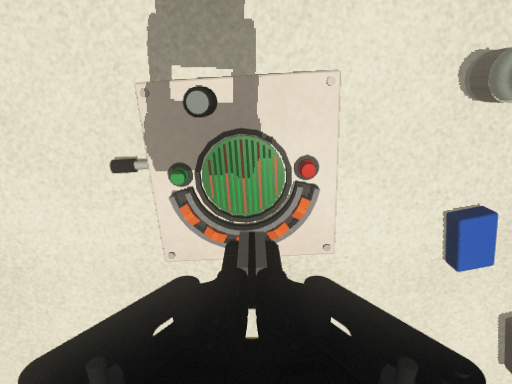

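```bash
cat > fit1.py <<'E'
from h import *
from scipy.optimize import least_squares
w=np.load("w1.npz"); c=(w["K"],w["d"],w["r"],w["t"])
im=cv2.imread("pics/w1.png"); hsv=cv2.cvtColor(im,cv2.COLOR_BGR2HSV)
org=cv2.inRange(hsv,(5,160,120),(20,255,255)); 
blobs=lambda m,amin=40:[(s[4],np.round(q,1)) for s,q in zip(*cv2.connectedComponentsWithStats(m)[2:]) if s[4]>amin][1:]
def cen(m,box):
    z=np.zeros_like(m); l,t,r,b=box; z[t:b,l:r]=m[t:b,l:r]
    return cv2.minEnclosingCircle(cv2.findNonZero(z))[0]
red=cv2.inRange(hsv,(0,150,60),(5,255,255))|cv2.inRange(hsv,(172,150,60),(180,255,255)); grn=cv2.inRange(hsv,(40,110,40),(85,255,255))
if __name__=="__main__":
    for b in blobs(org,60): print(b)
    g=cen(grn,(162,162,194,192)); r=cen(red,(294,152,322,182)); q=cen(grn,(197,128,292,222)); print(g,r,q)
    cor=[(137.5,84),(340,70.5)]
    def P(p,t,rad,z): a=p[2]+np.radians(t); return [p[0]+rad*np.cos(a),p[1]+rad*np.sin(a),z]
    tabs=[(th,b) for th,lo in ((-60,(178,200,200,228)),(60,(290,195,315,222))) for b in [blobs(org[lo[1]:lo[3],lo[0]:lo[2]],60)] ]
    T=[(th,b[0][1]+np.array(lo[:2])) for (th,b),lo in zip(tabs,((178,200),(290,195)))]; print(T)
    def res(p):
        m=[P(p,-95,80,35),P(p,95,80,35),P(p,0,0,30)]+[P(p,th,80,49) for th,_ in T]
        return (proj(c,m)-np.array([g,r,q]+[t[1] for t in T])).ravel()
    s=least_squares(res,[527,79,.065]); print(s.x,np.round(s.fun.reshape(-1,2),1).tolist())
    p=s.x
    print(np.round([P(p,t,80,45) for t in range(-80,81,10)],1).tolist())
E
python3 fit1.py
```

```text
(np.int32(204), array([301.1, 208. ]))
(np.int32(202), array([188.9, 214.6]))
(np.int32(189), array([278. , 231.1]))
(np.int32(193), array([214.6, 234.6]))
(179.0, 176.0) (306.8999938964844, 168.6750030517578) (242.29959106445312, 176.62550354003906)
[(-60, array([188.9, 214.6])), (60, array([301.1, 208. ]))]
[5.27905901e+02 7.78017980e+01 6.19687146e-02] [[-1.1, -0.1], [0.5, -0.5], [0.6, -0.2], [0.0, 0.4], [-0.1, 0.6]]
[[546.7, 0.0, 45.0], [559.9, 4.5, 45.0], [572.1, 11.1, 45.0], [583.0, 19.8, 45.0], [592.3, 30.3, 45.0], [599.5, 42.2, 45.0], [604.6, 55.1, 45.0], [607.4, 68.8, 45.0], [607.8, 82.8, 45.0], [605.7, 96.5, 45.0], [601.2, 109.8, 45.0], [594.6, 122.0, 45.0], [585.9, 132.9, 45.0], [575.4, 142.2, 45.0], [563.5, 149.4, 45.0], [550.6, 154.5, 45.0], [536.9, 157.3, 45.0]]
```

>>> {"op": "send_rows", "data": {
  "series": [
    [[-0.029, 0.0125, 0, 0, 1], [-0.029, 0.0125, 0, 0, 1], [-0.029, 0.0125, 0, 0, 1], [0, 0, 0.04, 0, 1], [0, 0, 0.04, 0, 1], [0, 0, 0.04, 0, 1], [0, 0, 0.04, 0, 1], [0, 0, 0, 0, 1], [0, 0, 0, 0, 1]]
  ]
}}

```text
time_s: 3.95
eef_pos: [549.9, 0.9, 72.4]
ee_rot: [0.0, 0.707, 0.707, 0.0]
force: [-0.2, 0.3, 0.8]
grip_width: 0.001
```

Run:
```python
from h import *
s=ctrl.sense(); print(s["time_s"],s["eef_pos"],s["ee_rot"],s["force"])
a=ctrl.capture("wrist"); b=ctrl.capture("side")
cv2.imwrite("pics/w2.png",np.hstack([cv2.resize(a[150:384,100:420],(480,351)),cv2.resize(b[180:250,200:280],(320,280))[:280,:320] if 0 else cv2.copyMakeBorder(cv2.resize(b[180:250,200:280],(320,280)),0,71,0,0,0)]))
p=np.array([527.9,77.8,.062])
P=lambda t,r,z:[p[0]+r*np.cos(p[2]+np.radians(t)),p[1]+r*np.sin(p[2]+np.radians(t)),z]
```

```text
3.95 [549.88371361   0.86943     72.36150822] [1.99019412e-04 7.06914038e-01 7.07299432e-01 1.28376453e-04] [-0.15496301  0.25158146  0.78572962]
```

View pics/w2.png

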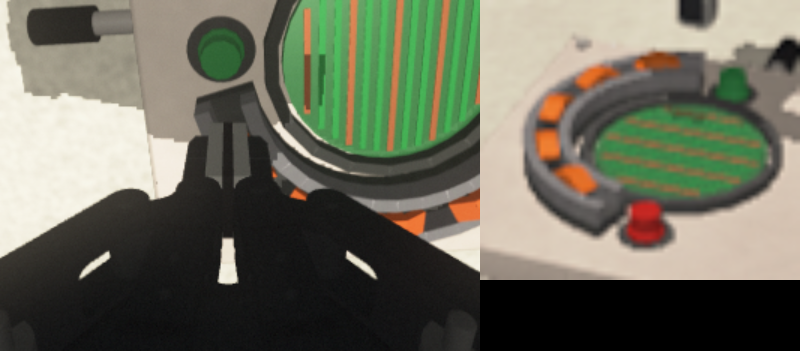

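>>> {"op": "send_rows", "data": {
  "series": [
    [[0, 0, 0.0125, 0, 1], [0, 0, 0.0125, 0, 1], [0, 0, 0.001, 0, 1], [0, 0, 0.0007, 0, 1], [0, 0, 0, 0, 1], [0, 0, 0, 0, 1]]
  ]
}}

```text
time_s: 4.65
eef_pos: [549.6, 0.7, 44.8]
ee_rot: [0.0, 0.707, 0.707, 0.0]
force: [1.0, 0.3, 2.7]
grip_width: 0.001
```

Run:
```python
import numpy as np
t=np.radians(-74+2.5*np.arange(61)); x=np.round(np.c_[np.sin(t),np.cos(t)]*80,1); d=np.diff(x,axis=0)
for k in range(0,60,10): print(k,[[round(a/1000,4),round(b/1000,4)] for a,b in d[k:k+10]])
```

```text
0 [[np.float64(0.001), np.float64(0.0033)], [np.float64(0.0012), np.float64(0.0033)], [np.float64(0.0013), np.float64(0.0032)], [np.float64(0.0015), np.float64(0.0032)], [np.float64(0.0016), np.float64(0.0031)], [np.float64(0.0017), np.float64(0.003)], [np.float64(0.0019), np.float64(0.003)], [np.float64(0.002), np.float64(0.0028)], [np.float64(0.0021), np.float64(0.0028)], [np.float64(0.0022), np.float64(0.0027)]]
10 [[np.float64(0.0024), np.float64(0.0026)], [np.float64(0.0024), np.float64(0.0024)], [np.float64(0.0026), np.float64(0.0024)], [np.float64(0.0027), np.float64(0.0023)], [np.float64(0.0027), np.float64(0.0021)], [np.float64(0.0029), np.float64(0.002)], [np.float64(0.0029), np.float64(0.0019)], [np.float64(0.003), np.float64(0.0018)], [np.float64(0.0031), np.float64(0.0016)], [np.float64(0.0032), np.float64(0.0015)]]
20 [[np.float64(0.0032), np.float64(0.0013)], [np.float64(0.0033), np.float64(0.0012)], [np.float64(0.0033), np.float64(0.0011)], [np.float64(0.0033), np.float64(0.0009)], [np.float64(0.0035), np.float64(0.0008)], [np.float64(0.0034), np.float64(0.0006)], [np
[... 757 characters left out ...]
(-0.002)], [np.float64(0.0028), np.float64(-0.0021)], [np.float64(0.0027), np.float64(-0.0022)], [np.float64(0.0026), np.float64(-0.0024)], [np.float64(0.0024), np.float64(-0.0024)], [np.float64(0.0024), np.float64(-0.0026)], [np.float64(0.0023), np.float64(-0.0027)]]
50 [[np.float64(0.0021), np.float64(-0.0027)], [np.float64(0.002), np.float64(-0.0029)], [np.float64(0.0019), np.float64(-0.0029)], [np.float64(0.0018), np.float64(-0.003)], [np.float64(0.0016), np.float64(-0.0031)], [np.float64(0.0015), np.float64(-0.0032)], [np.float64(0.0013), np.float64(-0.0032)], [np.float64(0.0012), np.float64(-0.0033)], [np.float64(0.0011), np.float64(-0.0033)], [np.float64(0.0009), np.float64(-0.0033)]]
```

>>> {"op": "send_rows", "data": {
  "series": [
    [[0, 0, 0.0004, 0, 1], [0, 0, 0, 0, 1]]
  ]
}}

```text
time_s: 4.85
eef_pos: [549.6, 0.7, 44.5]
ee_rot: [0.0, 0.707, 0.707, 0.0]
force: [-0.5, 0.3, 4.8]
grip_width: 0.002
```

>>> {"op": "send_rows", "data": {
  "series": [
    [[0.001, 0.0033, 0, 0, 1], [0.0012, 0.0033, 0, 0, 1], [0.0013, 0.0032, 0, 0, 1], [0.0015, 0.0032, 0, 0, 1], [0.0016, 0.0031, 0, 0, 1], [0.0017, 0.003, 0, 0, 1]]
  ]
}}

```text
time_s: 5.45
eef_pos: [567.8, 8.4, 44.9]
ee_rot: [-0.0, 0.707, 0.707, -0.001]
force: [-9.1, -4.7, 13.6]
grip_width: -0.004
```

>>> {"op": "send_rows", "data": {
  "series": [
    [[0.0019, 0.003, 0, 0, 1], [0.002, 0.0028, 0, 0, 1], [0.0021, 0.0028, 0, 0, 1], [0.0022, 0.0027, 0, 0, 1]]
  ]
}}

```text
time_s: 5.85
eef_pos: [579.4, 16.3, 44.9]
ee_rot: [-0.0, 0.707, 0.707, -0.001]
force: [-6.2, -5.7, 11.5]
grip_width: -0.005
```

Run:
```python
from h import *
s=ctrl.sense(); print(s["time_s"],s["eef_pos"],s["force"])
a=ctrl.capture("wrist"); b=ctrl.capture("side")
cv2.imwrite("pics/w3.png",np.hstack([cv2.resize(a[100:270,120:380],(480,314)),cv2.copyMakeBorder(cv2.resize(b[180:250,200:280],(320,280)),0,34,0,0,0)]))
```

```text
5.85 [579.37370199  16.32831001  44.92372197] [-6.17021032 -5.66997806 11.5090358 ]
```

View pics/w3.png

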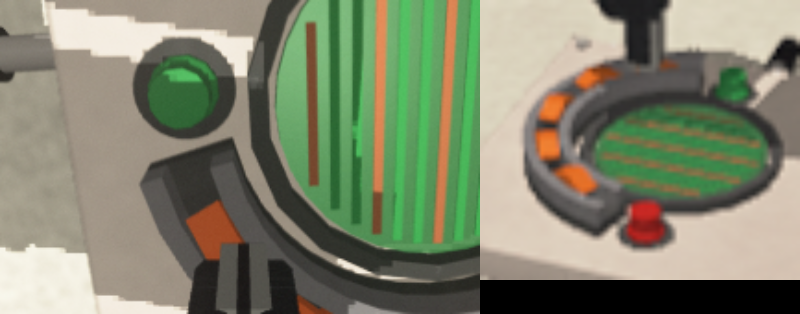

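>>> {"op": "send_rows", "data": {
  "series": [
    [[0.0024, 0.0026, 0, 0, 1], [0.0024, 0.0024, 0, 0, 1], [0.0026, 0.0024, 0, 0, 1], [0.0027, 0.0023, 0, 0, 1], [0.0027, 0.0021, 0, 0, 1], [0.0029, 0.002, 0, 0, 1], [0.0029, 0.0019, 0, 0, 1], [0.003, 0.0018, 0, 0, 1], [0.0031, 0.0016, 0, 0, 1], [0.0032, 0.0015, 0, 0, 1]]
  ]
}}

```text
time_s: 6.95
eef_pos: [600.7, 44.0, 45.0]
ee_rot: [0.001, 0.707, 0.707, -0.001]
force: [-2.4, -6.2, 9.5]
grip_width: -0.001
```

Run:
```python
from h import *
s=ctrl.sense(); print(s["time_s"],s["eef_pos"],s["force"])
a=ctrl.capture("wrist"); b=ctrl.capture("side")
cv2.imwrite("pics/w4.png",np.hstack([cv2.resize(a[100:270,120:380],(480,314)),cv2.copyMakeBorder(cv2.resize(b[180:250,200:280],(320,280)),0,34,0,0,0)]))
```

```text
6.95 [600.69860249  44.00821503  45.00396584] [-2.40112694 -6.15748223  9.50005312]
```

View pics/w4.png

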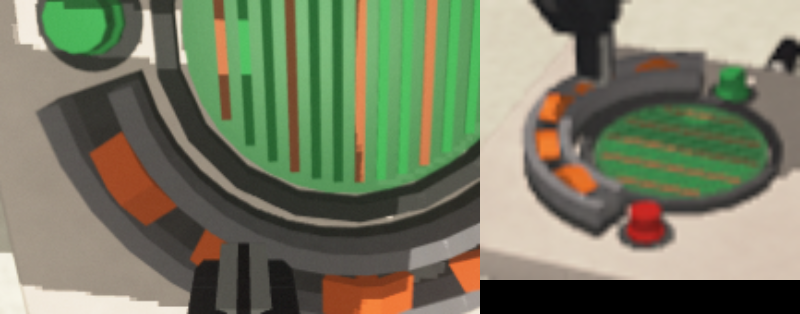

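>>> {"op": "send_rows", "data": {
  "series": [
    [[0.0032, 0.0013, 0, 0, 1], [0.0033, 0.0012, 0, 0, 1], [0.0033, 0.0011, 0, 0, 1], [0.0033, 0.0009, 0, 0, 1], [0.0035, 0.0008, 0, 0, 1], [0.0034, 0.0006, 0, 0, 1], [0.0034, 0.0005, 0, 0, 1], [0.0035, 0.0003, 0, 0, 1], [0.0035, 0.0002, 0, 0, 1], [0.0035, 0, 0, 0, 1]]
  ]
}}

```text
time_s: 8.05
eef_pos: [608.1, 77.9, 45.0]
ee_rot: [0.001, 0.707, 0.707, -0.0]
force: [-0.8, -6.4, 7.7]
grip_width: -0.003
```

>>> {"op": "send_rows", "data": {
  "series": [
    [[0.0035, -0.0001, 0, 0, 1], [0.0035, -0.0003, 0, 0, 1], [0.0034, -0.0005, 0, 0, 1], [0.0035, -0.0006, 0, 0, 1], [0.0034, -0.0007, 0, 0, 1], [0.0034, -0.0009, 0, 0, 1], [0.0033, -0.001, 0, 0, 1], [0.0033, -0.0012, 0, 0, 1], [0.0032, -0.0013, 0, 0, 1], [0.0032, -0.0015, 0, 0, 1]]
  ]
}}

```text
time_s: 9.05
eef_pos: [600.4, 111.5, 45.1]
ee_rot: [0.002, 0.707, 0.707, 0.0]
force: [5.7, -11.3, 4.0]
grip_width: 0.002
```

>>> {"op": "send_rows", "data": {
  "series": [
    [[0.0031, -0.0016, 0, 0, 1], [0.003, -0.0017, 0, 0, 1], [0.003, -0.0019, 0, 0, 1], [0.0028, -0.002, 0, 0, 1], [0.0028, -0.0021, 0, 0, 1], [0.0027, -0.0022, 0, 0, 1], [0.0026, -0.0024, 0, 0, 1], [0.0024, -0.0024, 0, 0, 1], [0.0024, -0.0026, 0, 0, 1], [0.0023, -0.0027, 0, 0, 1]]
  ]
}}

```text
time_s: 10.05
eef_pos: [579.1, 139.2, 45.1]
ee_rot: [0.002, 0.707, 0.707, 0.001]
force: [4.9, -3.6, 4.9]
grip_width: 0.001
```

>>> {"op": "send_rows", "data": {
  "series": [
    [[0, 0, 0.0005, 0, 1], [0, 0, 0, 0, 1]]
  ]
}}

```text
time_s: 10.25
eef_pos: [578.8, 139.5, 44.9]
ee_rot: [0.001, 0.707, 0.707, 0.001]
force: [1.8, -2.5, 8.4]
grip_width: 0.004
```

>>> {"op": "send_rows", "data": {
  "series": [
    [[0.0021, -0.0027, 0, 0, 1], [0.002, -0.0029, 0, 0, 1], [0.0019, -0.0029, 0, 0, 1], [0.0018, -0.003, 0, 0, 1], [0.0016, -0.0031, 0, 0, 1], [0.0015, -0.0032, 0, 0, 1], [0.0013, -0.0032, 0, 0, 1], [0.0012, -0.0033, 0, 0, 1], [0, 0, 0, 0, 1]]
  ]
}}

```text
time_s: 11.15
eef_pos: [554.7, 153.1, 44.9]
ee_rot: [0.002, 0.707, 0.707, 0.001]
force: [1.6, -0.9, 6.8]
grip_width: 0.001
```

>>> {"op": "send_rows", "data": {
  "series": [
    [[0, 0, -0.02, 0, 1], [0, 0, -0.045, 0, 1], [0, 0, -0.045, 0, 1], [-0.025, -0.03, 0, 0, 1], [-0.025, -0.03, 0, 0, 1], [-0.025, -0.03, 0, 0, 1], [0, -0.03, 0, 0, 1], [0, 0, 0, 0, 1], [0, 0, 0, 0, 1]]
  ]
}}

```text
time_s: 12.05
eef_pos: [433.5, 78.2, 153.8]
ee_rot: [0.0, 0.707, 0.707, 0.0]
force: [0.7, -0.3, 1.0]
grip_width: -0.002
```

Run:
```python
from h import *
s=ctrl.sense(); print(s["time_s"],s["eef_pos"],s["force"])
a=ctrl.capture("wrist"); b=ctrl.capture("side"); cv2.imwrite("pics/w5raw.png",a)
cv2.imwrite("pics/w5.png",np.hstack([cv2.resize(a,(480,360)),cv2.copyMakeBorder(cv2.resize(b[180:250,200:280],(320,280)),0,80,0,0,0)]))
c=cam("wrist"); p=np.array([527.9,77.8,.062])
P=lambda t,r,z:[p[0]+r*np.cos(p[2]+np.radians(t)),p[1]+r*np.sin(p[2]+np.radians(t)),z]
np.savez("w5.npz",K=c[0],d=c[1],r=c[2],t=c[3])
print(np.round(proj(c,[P(t,80,45) for t in (-60,-30,0,30,60)])).tolist(),np.round(proj(c,[P(t,80,51) for t in (-60,-30,0,30,60)])).tolist())
```

```text
12.05 [433.45156124  78.18957419 153.84208035] [ 0.7216361  -0.27354352  0.98053353]
[[189.0, 308.0], [219.0, 328.0], [255.0, 333.0], [291.0, 324.0], [318.0, 301.0]] [[188.0, 312.0], [218.0, 332.0], [255.0, 338.0], [291.0, 328.0], [319.0, 305.0]]
```

View pics/w5.png

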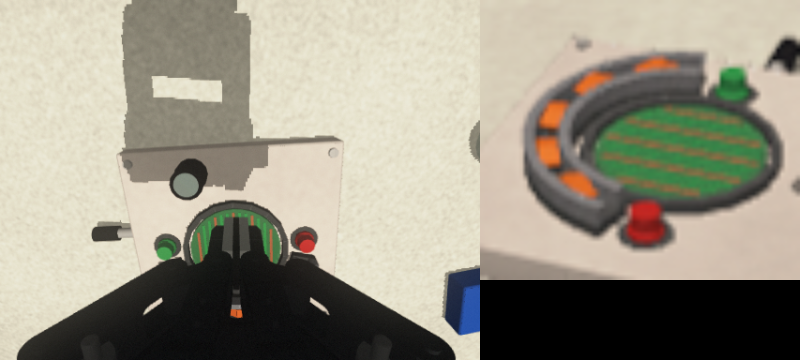

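Run:
```python
from h import *
p=np.array([527.9,77.8,.062])
P=lambda t,r,z:[p[0]+r*np.cos(p[2]+np.radians(t)),p[1]+r*np.sin(p[2]+np.radians(t)),z]
out=[]
for n in ("scene","side"):
    c=cam(n); im=ctrl.capture(n); im0=cv2.imread(f"pics/{n}0.png")
    T=(-60,-30,0,30,60); a,b=[proj(c,[P(t,80,z) for t in T]) for z in (51,45)]
    cs=[]
    for i in (im0,im):
        m=cv2.inRange(cv2.cvtColor(i,cv2.COLOR_BGR2HSV),(4,130,80),(20,255,255)); m=cv2.convertScaleAbs(m)
        r=[]
        for k in range(5):
            q=(a[k]+b[k])/2; x,y=np.round(q).astype(int); w=m[y-6:y+7,x-6:x+7]
            lab,_,st,ce=cv2.connectedComponentsWithStats(w)[0:4]; j=1+np.argmax(st[1:,4]); r.append([*(ce[j]+[x-6,y-6]),st[j,4]])
        cs.append(np.array(r))
    print(n,"expected dv",np.round(b-a,1)[:,1],"\n meas dv",np.round(cs[1]-cs[0],1).tolist())
    bx=(195,185,60,45) if n=="side" else (260,165,68,48)
    x,y,w,h=bx; out.append(np.vstack([cv2.resize(i[y:y+h,x:x+w],(400,290),interpolation=cv2.INTER_CUBIC) for i in (im0,im)]))
cv2.imwrite("pics/cmp.png",np.hstack(out))
```

```text
scene expected dv [1.9 1.9 1.8 1.8 1.8] 
 meas dv [[0.0, 1.0, -16.0], [-0.2, 0.8, -15.0], [-0.5, 1.1, -7.0], [-0.3, 1.3, 0.0], [0.0, 1.1, -2.0]]
side expected dv [2.  2.1 2.1 2.2 2.2] 
 meas dv [[-0.6, 1.0, -14.0], [-0.7, 1.1, -7.0], [-0.3, 1.6, -7.0], [0.1, 1.4, -8.0], [0.7, 1.3, -14.0]]
```

View pics/cmp.png

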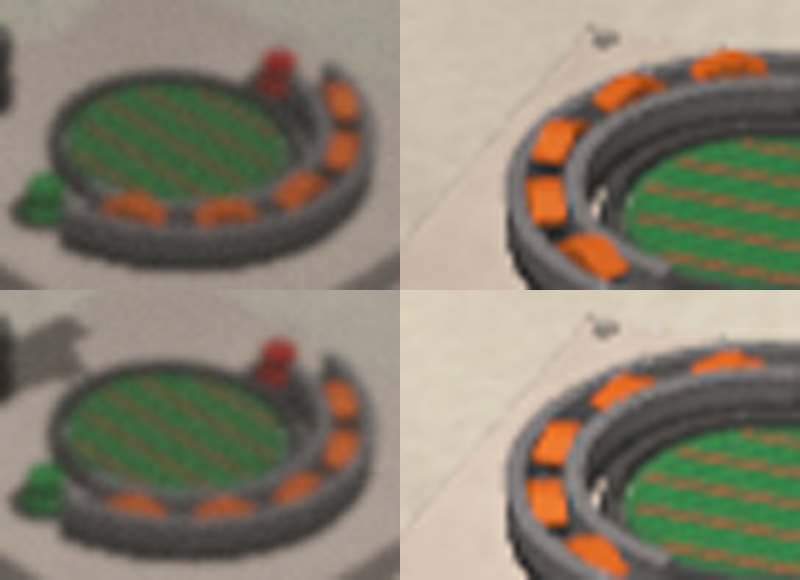

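Run:
```python
from h import *
s=ctrl.sense(); print(s["time_s"],s["eef_pos"],s["force"]); print(ctrl.finish_job())
```

```text
12.25 [433.9524906   78.3448423  153.51966973] [ 0.97054301 -0.30574919  0.05778228]
the job is handed in; nothing more can be done
None
```

I ran the closed fingertips once along the rim from the green cap's end to the red cap's end, pressing down tabs 0 to 4 in that order, and handed the job in at 12.25 s.

- **Tabs:** The tip read 44.9–45.1 mm high throughout the pass (the rim is at 45 mm). It was commanded 0.7–1.2 mm lower, so it appears to have been riding on the rim. In the before-and-after pictures from both fixed cameras, all five tabs dropped and look flush.
- **Force:** The largest component I read was about 14 N, but I only read the force at the end of each move, not continuously.
- **Surroundings:** The caps show no visible movement, and the path stayed at radius 80 mm, clear of the glass. At hand-in the tool was 154 mm up with close to zero force on it.

**Partial disagreement:** The orange patches shifted 0.8–1.6 px, where a full 6 mm press would give 1.8–2.2 px. I put this down to the rim now hiding part of each lowered tab. I could not confirm the last fraction of a millimetre from the pictures, because the final wrist view of the tabs was blocked by the fingers.

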